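Count to the third bay and push the seed box in

TASK

Starting at the rack's end with the yellow block, run a fingertip along the dividers to count the bays: touch the outermost divider, then the second, then the third, so that you reach the third bay from the yellow end (occupied bays count too). Then push the grey seed box over the board into that third bay until it is fully home against the back wall. Only touch and push with the fingers, never lift or tip the box; leave everything else as it stands and finish clear of it all.

Things in the scene. Friction and masses are not known exactly. Their poses are not given: they have to be found in the camera images.
- rack: fixed wooden rack for seed boxes: flat board 200 (x) x 320 (y) x 12 mm on the table; origin at the centre of its underside, x towards the rack's back, y along the row of dividers (left seen from the robot), z up. Five upright dividers, 64 mm pitch, leave four bays 56 mm wide, open in front and on top, 70 mm deep. In front of them (x -100 to +20 mm) the board is bare, without lips
- back_wall (a point): middle of the foot of the rack's back wall, on the board at its inner face (rack x = +90 mm, z = 12 mm); the wall is 10 mm thick, 264 mm long, 36 mm high above the board and closes all bays at the back. A box home against it stands out 2 mm before the divider noses
- home_left (a point): where the centre of a seed box lies when it is fully home against the back wall in the bay between div_1 and div_2: rack x = 54, y = +32, z = 31 mm; axes as the rack's
- home_right (a point): where the centre of a seed box lies when it is fully home against the back wall in the bay between div_2 and div_3: rack x = 54, y = -32, z = 31 mm; axes as the rack's
- cap_yellow: yellow plastic end block 70 x 22 x 38 mm fixed on the rack's board just outside one of the two outermost dividers (either end): it marks the end where counting starts. Its origin is the centre of its underside, its axes are as the rack's, its top is 50 mm above the table
- cap_white: white plastic end block of the same size at the other end of the rack. Its origin is the centre of its underside
- seedbox: loose grey plastic seed box with a closed flip-top lid (does not open), 72 (x, long) x 44 (y) x 38 mm (z), 80 to 170 g; origin at the centre of its underside. It starts on the bare front part of the board, before the dividers, long side roughly along the rack's x
- seedbox_center (a point): centre of the grey seed box, 19 mm above its underside
- greenbox: loose green seed box of the same size, already pushed (to within 4 mm) home in the bay between div_0 and div_1; stays there. Its origin is the centre of its underside
- pot: loose terracotta plant pot with a plant, 116 mm across, 135 mm high with its leaves; bystander. Its origin is the centre of its underside
- smallpots: loose stack of small terracotta pots, 82 mm across, 80 mm high; bystander. Its origin is the centre of its underside
- trowel: loose red plastic trowel, about 280 mm long (x, blade to +x) and 70 mm wide, lying; bystander. Its origin is at the neck, on the table
- mister: loose stainless misting bottle, 68 mm across, 190 mm high; bystander. Its origin is the centre of its underside
- mug: loose blue mug, 80 mm across (handle to its +y), 85 mm high; bystander. Its origin is the centre of its underside
- div_0: divider 0 of the rack (rack x = 55, y = +128 mm), dark wood, fixed and rigid: 8 mm thick in y, 70 mm long in x, rounded nose and rounded top edge; origin at the centre of its foot on the board, 12 mm above the table; its top edge is 55 mm above the origin (67 mm above the table), outermost at the +y (left) end
- div_1: divider 1 of the rack (rack x = 55, y = +64 mm), dark wood, fixed and rigid: 8 mm thick in y, 70 mm long in x, rounded nose and rounded top edge; origin at the centre of its foot on the board, 12 mm above the table; its top edge is 55 mm above the origin (67 mm above the table)
- div_2: divider 2 of the rack (rack x = 55, y = +0 mm), dark wood, fixed and rigid: 8 mm thick in y, 70 mm long in x, rounded nose and rounded top edge; origin at the centre of its foot on the board, 12 mm above the table; its top edge is 55 mm above the origin (67 mm above the table)
- div_3: divider 3 of the rack (rack x = 55, y = -64 mm), dark wood, fixed and rigid: 8 mm thick in y, 70 mm long in x, rounded nose and rounded top edge; origin at the centre of its foot on the board, 12 mm above the table; its top edge is 55 mm above the origin (67 mm above the table)
- div_4: divider 4 of the rack (rack x = 55, y = -128 mm), dark wood, fixed and rigid: 8 mm thick in y, 70 mm long in x, rounded nose and rounded top edge; origin at the centre of its foot on the board, 12 mm above the table; its top edge is 55 mm above the origin (67 mm above the table), outermost at the -y (right) end
Mind the look-alikes: they are no part of the job. Of the things like the seedbox, leave any that is blue or orange; of the rest the larger one is meant.

How it is judged:
By the outcome, as a careful person would: the job done as asked, in the order asked, and still so for the second after the job is handed in, with the robot touching nothing.
It also fails if it takes over 56 s, if anything falls off the work surface, if the arm or the gripper's body presses on something with over 40 N, if the wrist force passes 120 N, or if a joint passes its speed limit or range.

ROBOT

A 6-joint arm with a two-finger parallel gripper is mounted at the origin on the work surface. World frame = base frame: x ahead of the robot, y to its left, z up, the work surface at z = 0. Lengths are in m, angles in rad, forces in N, time in s.
With the tool pointing down it reaches from about 0.3 to 0.85 m from the base axis. Payload 4.2 kg.
Tool frame: the origin (TCP) lies at the very end of the fingers, on their centre line; the grasp point (between the pads) lies 19 mm behind it; x points along the fingers, z is the direction in which the jaws open and shut, and the axes are right-handed (so a half turn about x gives the same grasp; the last joint's range is limited). The gripper opens to 91 mm and grips with 3 to 60 N. Pads are 32 mm wide; open, the fingers measure 118 mm over their backs; the gripper's body (76 mm by 178 mm) begins 60 mm behind the grasp point.
Start: joints at [1.095, 0.32, 1.565, -0, 1.257, -0.02], TCP at [0.253, 0.516, 0.214] pointing down, gripper open.
Joint ranges: [-3.11, 3.11], [-0.84, 2.01], [0.21, 2.61], [-1.34, 4.49], [0.05, 2.63], [-2.56, 2.56]. Speed limits (rad/s): [2.57, 2.57, 3.14, 3.14, 3.14, 3.14].

INTERFACE

Orientations are given as a unit quaternion [x, y, z, w].
In Python, from plant import r gives the robot as it stands. Calls block until the motion is done:
- r.goto(position, orientation): joint-space move of the TCP to a pose.
- r.move_straight(position, frame=None, speed=0.15, guard=None): straight line of the TCP; frame=None keeps the orientation; speed is the mean speed in m/s. With guard (N) it stops when the force on the tool has changed by that much, and returns True; else False.
- r.set_joints(angles): joint-space move.
- r.open() and r.grasp(effort=None): open the fingers fully, or close them until they stop; effort is the grip in N (None keeps the last).
- r.dwell(seconds).
- r.inverse_kinematics(position, orientation): joint angles nearest the present ones, or None.
- r.get_image(name): name is "scene" or "side" or "wrist"; returns a dict with "image" (420x560x3 uint8, red, green, blue), "z_map" (420x560 float32, m along the optical axis (not along the pixel's ray), 0 where there is no reading), "fx", "fy", "cx", "cy" (pixels), "extrinsics" (4x4, takes a point from world to camera coordinates). Camera axes: x right, y down, z forward; pixel columns grow to the right and rows downward; lengths in m; the calibration is good to about 2 mm. A picture is of the moment at which its call begins.
A pose or a line that the arm cannot do raises r.MotionError and nothing moves.
- r.hand_in(): hands the job in, once; it reports no verdict.
Readings, each from a call of its own:
- r.get_clock(): time.
- r.get_qpos(): joint angles.
- r.get_joint_velocities(): joint speeds.
- r.get_effort(): joint torques, N m.
- r.get_ee_pos(): TCP position.
- r.get_eef_rot(): TCP orientation.
- r.get_contact_force(): force on the tool from outside, world axes, zero at the start.
- r.get_ft_torque(): the same for the moment, N m.
- r.get_finger_gap(): opening from 0.0 (shut) to 1.0 (fully open).
Only numpy, scipy, OpenCV 4.12 (cv2) and the standard library are available. Lean on these libraries where they do the work, as an engineer would, in place of code of your own. Each camera call takes 0.05 s, during which the arm holds its last target.

## Working session

There is one attempt and no reset: what is moved stays moved. The work goes in short steps, each a Python script; the robot and the scene stay as the last script left them, time stands still between calls to the robot, and variables do not carry over. Pictures are saved under pics/ and viewed, and the job is handed in when it is done.

```bash
ls; mkdir -p pics; python3 - <<'E'
from plant import r
import cv2,pickle
for n in ["scene","side","wrist"]:
    d=r.get_image(n); pickle.dump(d,open(f"pics/{n}0.pkl","wb"))
    cv2.imwrite(f"pics/{n}0.png",d["image"][:,:,::-1])
    print(n,d["fx"],d["cx"],d["cy"],d["extrinsics"].round(3).tolist())
print(r.get_clock(),r.get_eef_rot(),r.get_finger_gap())
E
```

```text
pics
scene 418.99764598957034 271.9496964072014 213.19781927856283 [[0.4, 0.916, 0.011, -0.211], [0.547, -0.229, -0.805, -0.274], [-0.736, 0.328, -0.593, 1.754], [0.0, 0.0, 0.0, 1.0]]
side 483.8588220332659 277.75295927674676 203.9278062366849 [[-0.995, -0.099, 0.008, 0.557], [-0.078, 0.731, -0.678, 0.067], [0.061, -0.675, -0.735, 1.329], [0.0, 0.0, 0.0, 1.0]]
wrist 356.7304596796061 282.73775454352415 207.70177531420353 [[0.44, 0.898, -0.001, -0.573], [0.868, -0.425, 0.256, -0.029], [0.229, -0.113, -0.967, 0.39], [0.0, 0.0, 0.0, 1.0]]
0.15 [-0.37435151  0.60043245  0.37387557  0.59963228] 0.9986872892106713
```

View pics/scene0.png

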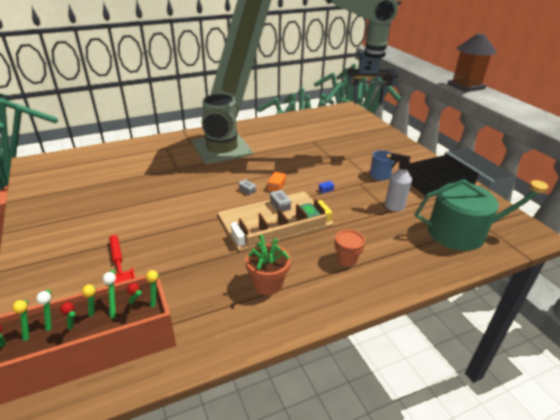

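View pics/side0.png

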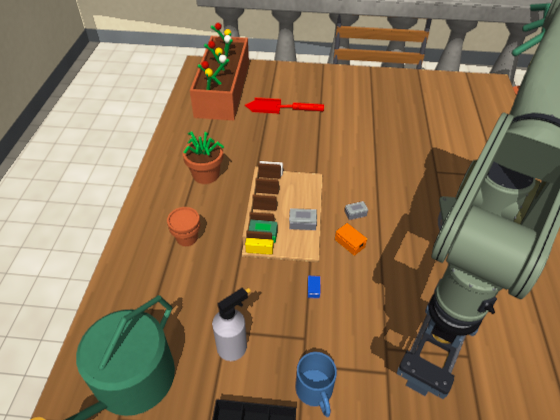

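View pics/wrist0.png

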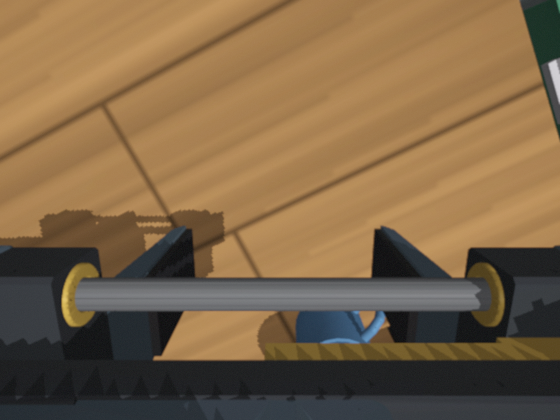

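Side view: the grey box lies on the board at (303,218). Look-alikes are the smaller grey box at (356,210), orange at (350,238) and blue at (314,287). Yellow block (259,246) is at the +y end, so the outermost divider is div_0. I'll check with a close crop.

```bash
python3 - <<'E'
import cv2
a=cv2.imread("pics/side0.png")[150:270,230:380]; cv2.imwrite("pics/c1.png",cv2.resize(a,None,fx=5,fy=5,interpolation=cv2.INTER_CUBIC))
a=cv2.imread("pics/scene0.png")[165:255,205:345]; cv2.imwrite("pics/c2.png",cv2.resize(a,None,fx=5.5,fy=5.5,interpolation=cv2.INTER_CUBIC))
E
```

```text
(no output)
```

View pics/c1.png

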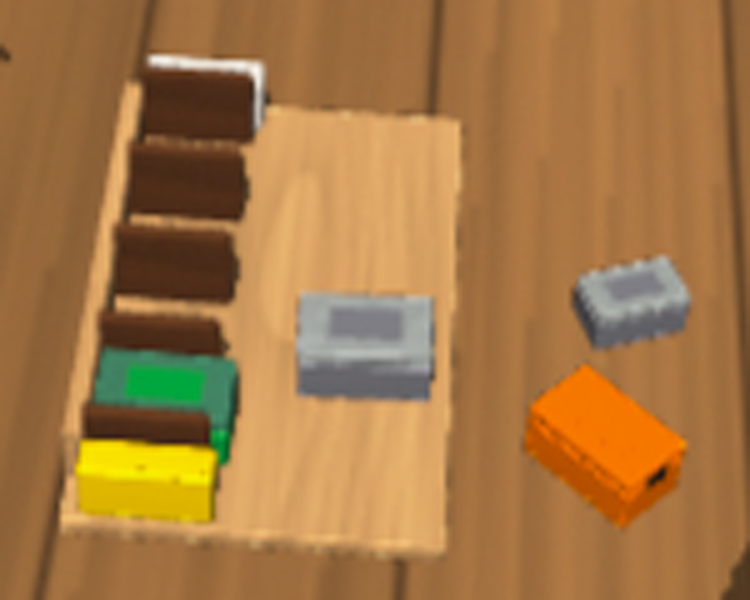

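View pics/c2.png

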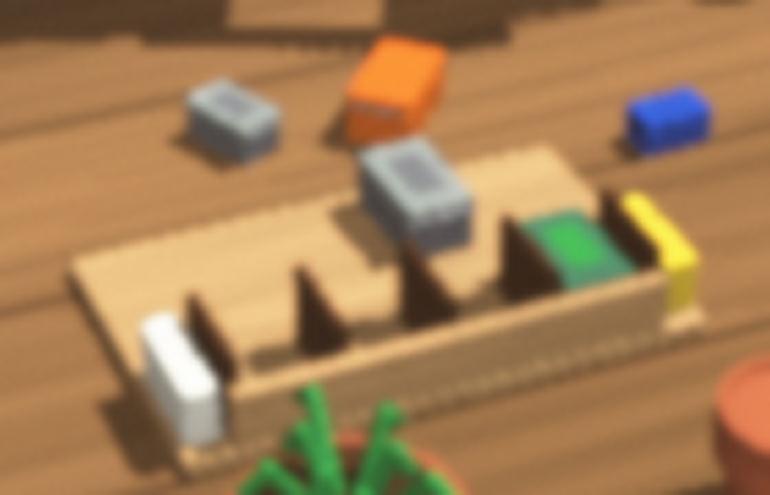

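The choice holds: the large grey box at side (303,218) sits on the board in front of bay 2, and the grey one off the board is smaller. Next I'll measure the rack and box by ray casting.

```bash
cat > h.py <<'E'
import numpy as np,cv2,pickle
def ray(d,u,v,z):
    E=np.array(d["extrinsics"]);R,t=E[:3,:3],E[:3,3];c=-R.T@t
    w=R.T@np.array([(u-d["cx"])/d["fx"],(v-d["cy"])/d["fy"],1.]);return (c+w*(z-c[2])/w[2])
def proj(d,P):
    E=np.array(d["extrinsics"]);p=E[:3,:3]@np.array(P)+E[:3,3]
    return d["fx"]*p[0]/p[2]+d["cx"],d["fy"]*p[1]/p[2]+d["cy"]
def pts(d):
    z=d["z_map"];v,u=np.mgrid[:z.shape[0],:z.shape[1]]
    E=np.array(d["extrinsics"]);P=np.stack([(u-d["cx"])/d["fx"]*z,(v-d["cy"])/d["fy"]*z,z],-1)
    return (P-E[:3,3])@E[:3,:3]
E
python3 - <<'E'
from h import *
d=pickle.load(open("pics/side0.pkl","rb"))
f=lambda x,y:(230+(x+.5)/5-.5,150+(y+.5)/5-.5)
for n,x,y,z in [("front -y",460,118,.012),("front +y",445,551,.012),("back +y",64,525,.012),
  ("box bk-",302,293,.05),("box ft-",434,296,.05),("box ft+",431,362,.05),("box bk+",299,356,.05),
  ("capY bk",79,444,.05),("capY ft",217,450,.05),("div4 topbk",142,72,.067),("div4 ft",250,78,.067),("div3 bk",131,143,.067),("div3 ft",238,152,.067),("div2 bk",117,225,.067),("div2 ft",232,232,.067),("div1 bk",103,313,.067),("div1 ft",220,320,.067),("div0 bk",86,405,.067),("div0 ft",208,412,.067)]:
    print(n,ray(d,*f(x,y),z).round(4))
for n,cc in [("pot",(203,165)),("small",(184,222))]: print(n,pts(d)[cc[1],cc[0]].round(3))
P=pts(d); print("box top z",P[214:217,300:306,2].round(3).tolist())
E
```

```text
front -y [ 0.4428 -0.1597  0.012 ]
front +y [0.4384 0.1618 0.012 ]
back +y [0.6347 0.1658 0.012 ]
box bk- [0.5239 0.0263 0.05  ]
box ft- [0.4529 0.021  0.05  ]
box ft+ [0.4524 0.0681 0.05  ]
box bk+ [0.5219 0.0712 0.05  ]
capY bk [0.6287 0.1421 0.05  ]
capY ft [0.5582 0.1386 0.05  ]
div4 topbk [ 0.6293 -0.1205  0.067 ]
div4 ft [ 0.5667 -0.1221  0.067 ]
div3 bk [ 0.628  -0.0615  0.067 ]
div3 ft [ 0.5675 -0.0608  0.067 ]
div2 bk [0.6274 0.0026 0.067 ]
div2 ft [0.5646 0.0012 0.067 ]
div1 bk [0.6261 0.067  0.067 ]
div1 ft [0.5644 0.0654 0.067 ]
div0 bk [0.6262 0.13   0.067 ]
div0 ft [0.5639 0.128  0.067 ]
pot [ 0.778 -0.071  0.094]
small [0.788 0.127 0.077]
box top z [[0.051, 0.05, 0.052, 0.052, 0.055, 0.052], [0.049, 0.053, 0.053, 0.054, 0.051, 0.052], [0.054, 0.048, 0.052, 0.055, 0.051, 0.051]]
```

```bash
cat >> h.py <<'E'
from scipy.spatial.transform import Rotation as Ro
def quat(yaw,s=1):  # tool x down, z (jaws) = s * rack y rotated by yaw
    x=np.array([0,0,-1.]);z=s*np.array([-np.sin(yaw),np.cos(yaw),0]);y=np.cross(z,x)
    return Ro.from_matrix(np.stack([x,y,z],1)).as_quat()
E
python3 - <<'E'
from h import *
from plant import r
d=pickle.load(open("pics/wrist0.pkl","rb"));E=d["extrinsics"];print(-E[:3,:3].T@E[:3,3],E[2,:3])
print(Ro.from_quat(r.get_eef_rot()).as_matrix().round(2))
for s in (1,-1): print(s,r.inverse_kinematics([.46,.03,.27],quat(0.013,s)))
E
```

```text
[0.18762811 0.54691228 0.38429491] [ 0.22934863 -0.11338801 -0.96671731]
[[-0.   -0.9   0.44]
 [-0.    0.44  0.9 ]
 [-1.    0.   -0.  ]]
1 [ 4.01755723e-02  1.04376095e-01  1.70546204e+00 -4.44089210e-16
  1.33175452e+00 -1.54362075e+00]
-1 [ 4.01755723e-02  1.04376095e-01  1.70546204e+00 -4.44089210e-16
  1.33175452e+00  1.59797190e+00]
```

```bash
python3 - <<'E'
from h import *
from plant import r
r.grasp(10)
r.goto([.45,.02,.28],quat(0.013,-1))
d=r.get_image("wrist");pickle.dump(d,open("pics/w1.pkl","wb"));cv2.imwrite("pics/w1.png",d["image"][:,:,::-1])
print(r.get_clock(),r.get_finger_gap(),r.get_contact_force())
E
```

```text
3.5083 0.00415401834128617 [-0.6768853  -0.23412382  0.1085113 ]
```

View pics/w1.png

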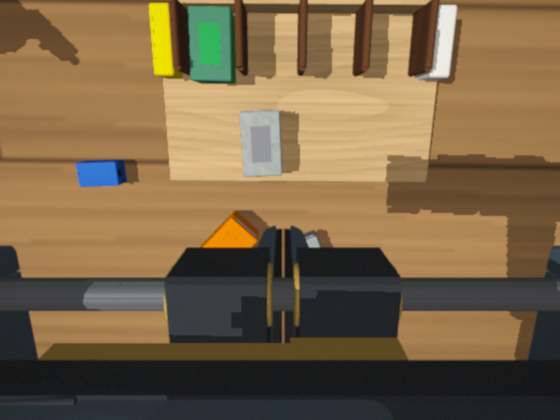

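The wrist view shows the rack from above: yellow at (163,40), dividers at x≈178/240/303/363/425, grey box at (261,143), board front edge from (170,180) to (429,181). I'll get precise numbers from an enlarged crop.

```bash
python3 - <<'E'
from h import *
d=pickle.load(open("pics/w1.pkl","rb"));im=d["image"];hsv=cv2.cvtColor(im,cv2.COLOR_RGB2HSV)
m=((hsv[...,1]<70)&(hsv[...,2]>60)).astype(np.uint8);m[:95]=0;m[190:]=0;m[:,:225]=0;m[:,300:]=0
m=cv2.morphologyEx(m,cv2.MORPH_OPEN,np.ones((3,3)))
c=max(cv2.findContours(m,0,1)[0],key=cv2.contourArea);rc=cv2.minAreaRect(c);print(rc)
b=cv2.boxPoints(rc);W=np.array([ray(d,*p,.05) for p in b]);print(W.round(4),W.mean(0).round(4))
# front edge line of board: brightness drop per column
for u in range(180,425,20):
    col=im[165:200,u].astype(float).sum(1);k=np.argmin(np.diff(cv2.GaussianBlur(col,(1,3),0).ravel()));print(u,165+k+.5,ray(d,u,165+k+.5,.012).round(4)[:2])
for v in (100,140,170):
    print(v,im[v,155:185].sum(1).tolist(),im[v,420:445].sum(1).tolist())
cv2.imwrite("pics/w1c.png",cv2.resize(im[0:95,140:470,::-1],None,fx=2.4,fy=6,interpolation=cv2.INTER_CUBIC))
E
```

```text
((260.7182312011719, 142.6464080810547), (66.53948211669922, 40.680538177490234), 86.98721313476562)
[[0.5237 0.0687 0.05  ]
 [0.5266 0.0247 0.05  ]
 [0.454  0.0199 0.05  ]
 [0.4509 0.066  0.05  ]] [0.4888 0.0448 0.05  ]
180 179.5 [0.4399 0.1478]
200 179.5 [0.4403 0.1229]
220 180.5 [0.4394 0.098 ]
240 180.5 [0.4397 0.0731]
260 180.5 [0.4401 0.0481]
280 180.5 [0.4405 0.0232]
300 180.5 [ 0.4408 -0.0018]
320 180.5 [ 0.4412 -0.0267]
340 180.5 [ 0.4415 -0.0517]
360 180.5 [ 0.4419 -0.0766]
380 181.5 [ 0.441  -0.1016]
400 181.5 [ 0.4413 -0.1266]
420 181.5 [ 0.4417 -0.1516]
100 [364, 367, 370, 367, 367, 364, 367, 365, 386, 457, 519, 536, 539, 537, 537, 539, 536, 539, 538, 539, 539, 537, 537, 538, 538, 536, 537, 535, 537, 537] [522, 521, 520, 520, 519, 521, 517, 519, 521, 519, 519, 519, 520, 517, 450, 327, 268, 342, 380, 384, 381, 379, 380, 382, 378]
140 [354, 348, 355, 354, 352, 354, 349, 352, 353, 348, 352, 368, 438, 504, 520, 521, 519, 521, 518, 516, 517, 514, 514, 515, 513, 513, 515, 510, 512, 510] [544, 542, 539, 539, 532, 527, 527, 531, 533, 512, 397, 289, 335, 368, 372, 372, 372, 374, 373, 371, 374, 373, 374, 373, 377]
170 [379, 380, 380, 380, 377, 379, 379, 381, 381, 379, 379, 381, 379, 379, 423, 504, 540, 546, 547, 545, 542, 542, 540, 543, 542, 541, 542, 543, 539, 541] [322, 325, 324, 325, 323, 323, 305, 249, 219, 214, 219, 223, 223, 224, 218, 219, 221, 225, 223, 217, 215, 221, 216, 218, 214]
```

View pics/w1c.png

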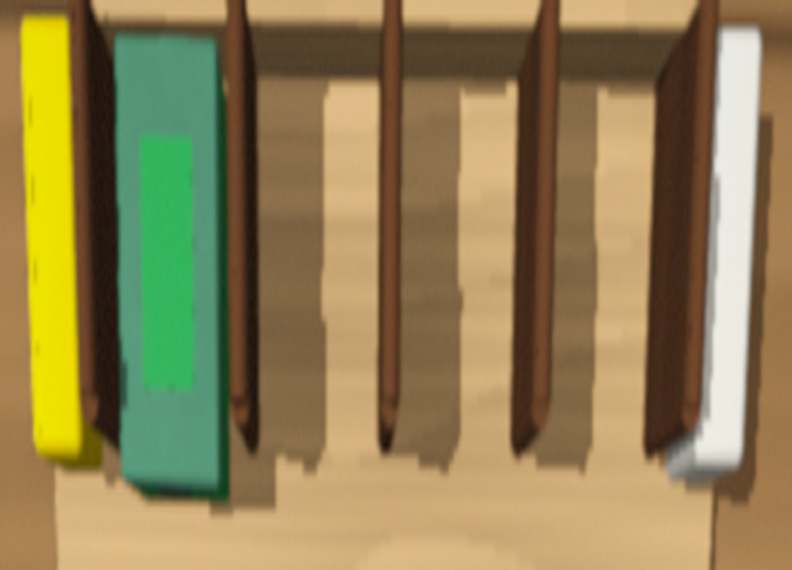

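```bash
python3 - <<'E'
from h import *
d=pickle.load(open("pics/w1.pkl","rb"));f=lambda x,y:((x+.5)/2.4-.5+140,(y+.5)/6-.5)
A=[];B=[]
for xf,xb in [(92,83),(241,236),(388,391),(540,549),(692,706)]:
    a=ray(d,*f(xf,395),.067);b=ray(d,*f(xb,60),.067);A.append(a);B.append(b)
    print(a.round(4),b.round(4),((b-a)[1]/(b-a)[0]).round(4))
A=np.array(A);B=np.array(B)
print("slopes",np.polyfit(A[:,1],A[:,0],1),np.diff(A[:,1]))
# nose foot of box etc
print(ray(d,*f(388,450),.012),"nose foot div2", ray(d,*f(175,490),.05),"green front top")
E
```

```text
[0.5666 0.127  0.067 ] [0.6173 0.1276 0.067 ] 0.0114
[0.5675 0.0645 0.067 ] [0.6182 0.0657 0.067 ] 0.0238
[0.5683 0.0028 0.067 ] [0.6191 0.003  0.067 ] 0.0037
[ 0.5693 -0.061   0.067 ] [ 0.62   -0.0609  0.067 ] 0.001
[ 0.5702 -0.1248  0.067 ] [ 0.6209 -0.1244  0.067 ] 0.0064
slopes [-0.01425914  0.56838615] [-0.06254369 -0.061693   -0.06377974 -0.06376788]
[ 5.65201102e-01 -5.26757524e-05  1.20000000e-02] nose foot div2 [0.55335049 0.09590708 0.05      ] green front top
```

```bash
cat >> h.py <<'E'
YAW=.010; O=np.array([.5405,.001])
def rk(x,y):
    c,s=np.cos(YAW),np.sin(YAW);return O+np.array([c*x-s*y,s*x+c*y])
E
python3 - <<'E'
from h import *
from plant import r
q=quat(YAW,-1)
for i,y in enumerate((.128,.064,.0)):
    p=rk(.050,y)
    if i==0: r.goto([*p,.095],q)
    else: r.move_straight([*p,.085],speed=.15)
    r.move_straight([*p,.077],speed=.08)
    h=r.move_straight([*p,.060],speed=.025,guard=3.)
    print(i,h,r.get_ee_pos().round(4),r.get_contact_force().round(2),round(r.get_clock(),2))
    if i==0:
        d=r.get_image("wrist");cv2.imwrite("pics/t0.png",d["image"][:,:,::-1])
    r.move_straight([*p,.085],speed=.1)
d=r.get_image("side");cv2.imwrite("pics/t2.png",cv2.resize(d["image"][120:280,180:400,::-1],None,fx=3,fy=3))
print(r.get_clock())
E
```

```text
0 True [0.5894 0.1295 0.0672] [-0.11 -0.47  5.19] 5.36
1 True [0.59   0.0656 0.0672] [-0.39 -0.21  4.96] 7.04
2 True [0.5907 0.0016 0.0672] [-0.3   0.48  5.59] 8.68
9.0583
```

View pics/t0.png

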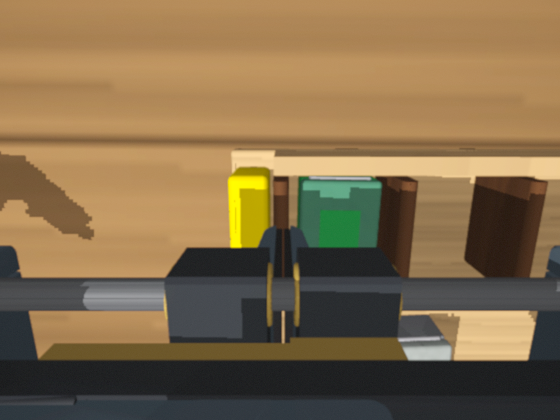

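View pics/t2.png

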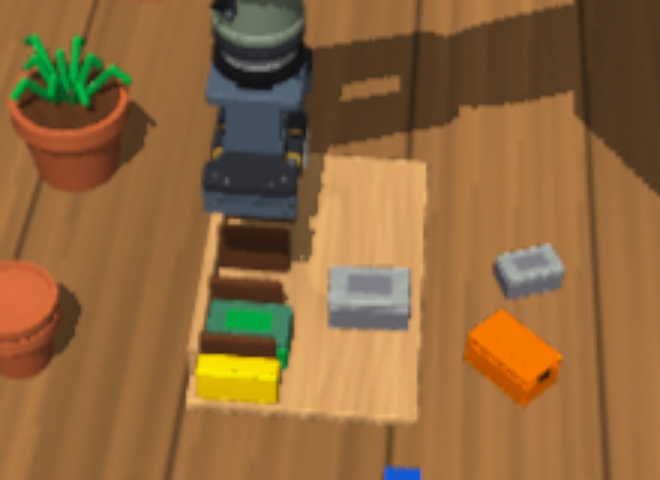

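All three dividers were touched in order, each at z=0.0672 (divider top 0.067). The t2 picture shows the grey box, now at crop (370,297), and everything else unmoved. Next is the sideways push.

```bash
python3 - <<'E'
from h import *
from plant import r
q=quat(YAW,-1); X=.488
r.move_straight([*rk(.05,0),.10],speed=.1)
r.goto([X,.097,.10],q)
r.move_straight([X,.097,.018],speed=.12)
f0=r.get_contact_force()
h=r.move_straight([X,.084,.018],speed=.05,guard=15)
h2=r.move_straight([X+.0008,.012,.018],speed=.04,guard=15)
print(h,h2,r.get_ee_pos().round(4),(r.get_contact_force()-f0).round(2),r.get_clock())
d=r.get_image("side");pickle.dump(d,open("pics/s2.pkl","wb"));cv2.imwrite("pics/s2.png",cv2.resize(d["image"][120:280,180:400,::-1],None,fx=3,fy=3))
d=r.get_image("scene");pickle.dump(d,open("pics/sc2.pkl","wb"));cv2.imwrite("pics/sc2.png",cv2.resize(d["image"][165:255,205:345,::-1],None,fx=5.5,fy=5.5))
E
```

```text
False False [0.4888 0.0121 0.0179] [-1.01 -0.01  1.11] 13.1667
```

View pics/s2.png

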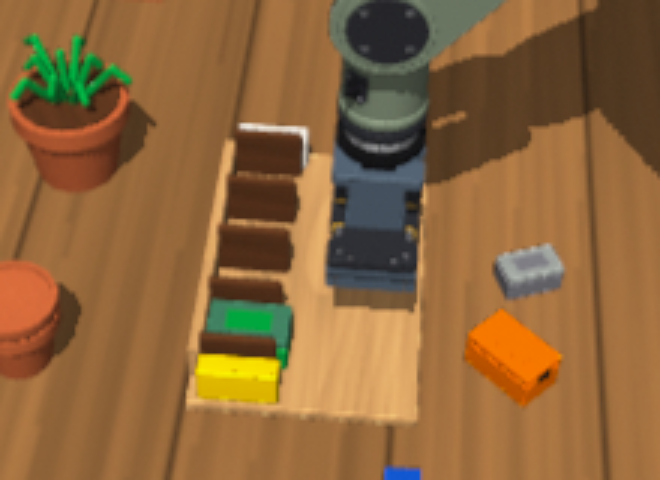

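View pics/sc2.png

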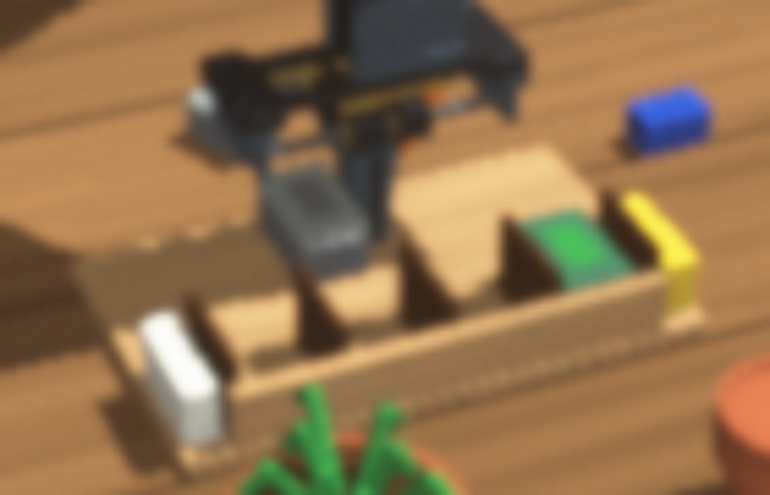

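The box slid along with the finger (scene crop at (315,220)). I'll back off, rise and measure it from above.

```bash
cat >> h.py <<'E'
def look(r,name,v1=225):
    d=r.get_image("wrist");pickle.dump(d,open(f"pics/{name}.pkl","wb"));cv2.imwrite(f"pics/{name}.png",d["image"][:,:,::-1]);return d
E
python3 - <<'E'
from h import *
from plant import r
p=r.get_ee_pos()
r.move_straight([p[0],p[1]+.02,.018],speed=.1)
r.move_straight([p[0],p[1]+.02,.10],speed=.2)
r.goto([.44,0.0,.26],quat(YAW,-1))
look(r,"w2");print(r.get_clock())
E
```

```text
14.9417
```

View pics/w2.png

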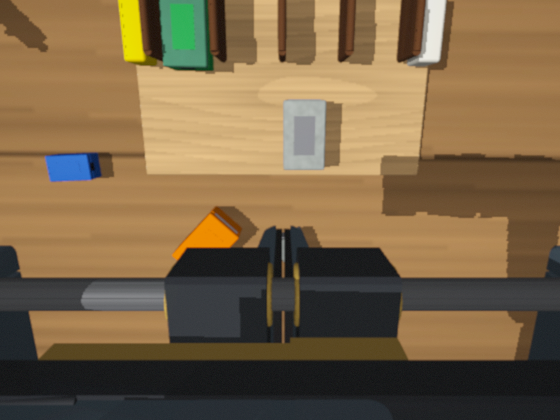

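```bash
python3 - <<'E'
from h import *
d=pickle.load(open("pics/w2.pkl","rb"));im=d["image"];hsv=cv2.cvtColor(im,cv2.COLOR_RGB2HSV)
m=((hsv[...,1]<70)&(hsv[...,2]>60)).astype(np.uint8);m[:85]=0;m[185:]=0;m[:,:260]=0;m[:,350:]=0
m=cv2.morphologyEx(m,cv2.MORPH_OPEN,np.ones((3,3)))
c=max(cv2.findContours(m,0,1)[0],key=cv2.contourArea);rc=cv2.minAreaRect(c);print(rc)
W=np.array([ray(d,*p,.05)[:2] for p in cv2.boxPoints(rc)]);print(W.round(4),W.mean(0).round(4))
R=(W-O)@np.array([[np.cos(YAW),-np.sin(YAW)],[np.sin(YAW),np.cos(YAW)]]);print(R.round(4))
print([ray(d,u,55,.067).round(4)[1] for u in (282,345.5)])
E
```

```text
((304.5, 134.0), (70.0, 43.0), 90.0)
[[ 0.5241 -0.    ]
 [ 0.5245 -0.0437]
 [ 0.453  -0.0467]
 [ 0.4525 -0.0007]] [ 0.4885 -0.0228]
[[-0.0164 -0.0008]
 [-0.0164 -0.0445]
 [-0.088  -0.0468]
 [-0.088  -0.0009]]
[np.float64(0.0013), np.float64(-0.0585)]
```

```bash
python3 - <<'E'
from h import *
from plant import r
d=pickle.load(open("pics/side0.pkl","rb"))
f=lambda x,y:(230+(x+.5)/5-.5,150+(y+.5)/5-.5)
for p in [(575,293),(597,345),(688,300),(592,325),(668,258)]: print(ray(d,*f(*p),.0).round(3),ray(d,*f(*p),.025).round(3))
q=quat(YAW,-1)
r.goto([.4885,.030,.10],q); r.move_straight([.4885,.030,.018],speed=.15)
h=r.move_straight([.4886,.0034,.018],speed=.04,guard=15);print(h,r.get_ee_pos().round(4))
r.move_straight([.4886,.025,.018],speed=.1)
r.move_straight([.4886,.025,.10],speed=.2)
r.goto([.42,-.0315,.26],q); look(r,"w3");print(r.get_clock())
d=pickle.load(open("pics/w3.pkl","rb"));im=d["image"];hsv=cv2.cvtColor(im,cv2.COLOR_RGB2HSV)
m=((hsv[...,1]<70)&(hsv[...,2]>60)).astype(np.uint8);m[190:]=0;m[:60]=0;m[:,:240]=0;m[:,340:]=0
m=cv2.morphologyEx(m,cv2.MORPH_OPEN,np.ones((3,3)))
c=max(cv2.findContours(m,0,1)[0],key=cv2.contourArea);rc=cv2.minAreaRect(c);print(rc)
W=np.array([ray(d,*p,.05)[:2] for p in cv2.boxPoints(rc)]);print(W.round(4),W.mean(0).round(4))
E
```

```text
[ 0.372 -0.035  0.   ] [ 0.374 -0.012  0.025]
[0.359 0.003 0.   ] [0.362 0.025 0.025]
[ 0.308 -0.037  0.   ] [ 0.312 -0.014  0.025]
[ 0.362 -0.012  0.   ] [0.365 0.011 0.025]
[ 0.319 -0.068  0.   ] [ 0.323 -0.045  0.025]
False [0.4884 0.0031 0.0178]
18.9083
((282.4999694824219, 114.49998474121094), (70.99998474121094, 42.99999237060547), 90.0)
[[ 0.5233 -0.0091]
 [ 0.5238 -0.0522]
 [ 0.4531 -0.054 ]
 [ 0.4527 -0.0087]] [ 0.4882 -0.031 ]
```

View pics/w3.png

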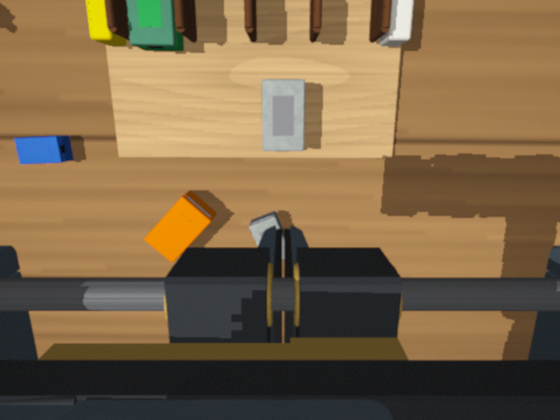

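The box is now in line with the third bay: centre y=-0.031, with bay 3's dividers at pixel columns 250 and 316. The small grey box at (265,228) is well clear. Now the push home.

```bash
python3 - <<'E'
from h import *
from plant import r
q=quat(YAW,-1)
r.goto([.424,-.0315,.10],q); r.move_straight([.424,-.0315,.020],speed=.12)
h=r.move_straight([.525,-.0312,.020],speed=.04,guard=12);print(h,r.get_ee_pos().round(4),r.get_contact_force().round(2))
if not h:
    h=r.move_straight([.549,-.031,.020],speed=.02,guard=8);print(h,r.get_ee_pos().round(4),r.get_contact_force().round(2))
print(r.get_clock())
d=r.get_image("scene");cv2.imwrite("pics/sc4.png",cv2.resize(d["image"][165:255,205:345,::-1],None,fx=5.5,fy=5.5))
E
```

```text
False [ 0.5249 -0.0312  0.02  ] [-1.47  0.2  -0.21]
True [ 0.5405 -0.031   0.0195] [0.11 0.19 0.13]
23.925
```

View pics/sc4.png

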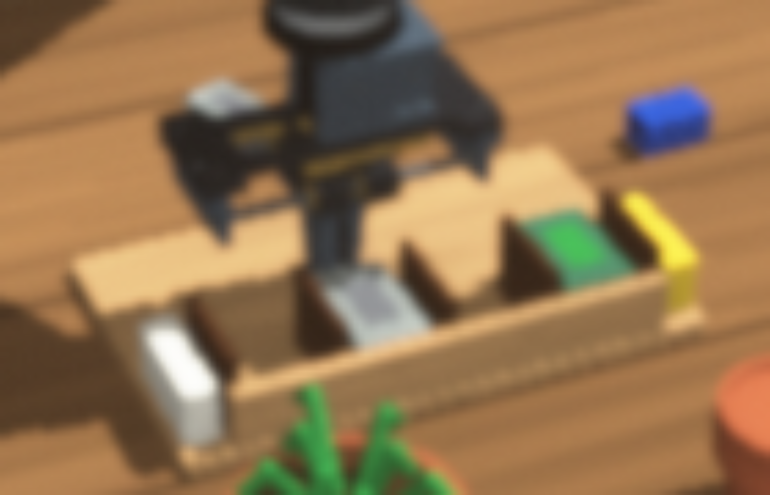

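```bash
python3 - <<'E'
from h import *
from plant import r
h=r.move_straight([.550,-.031,.020],speed=.008,guard=10);e=r.get_ee_pos();print(h,e.round(4),r.get_contact_force().round(2))
r.dwell(.2);print(r.get_ee_pos().round(4),r.get_contact_force().round(2))
r.move_straight([.515,-.0312,.020],speed=.1)
r.move_straight([.515,-.0312,.10],speed=.2)
r.goto([.47,-.03,.28],quat(YAW,-1)); d=look(r,"w5");print(r.get_clock())
cv2.imwrite("pics/w5c.png",cv2.resize(d["image"][0:130,100:430,::-1],None,fx=2.4,fy=4.5,interpolation=cv2.INTER_CUBIC))
E
```

```text
True [ 0.5402 -0.0309  0.0189] [ 0.3   0.91 -0.16]
[ 0.5396 -0.0309  0.0185] [-0.11 -0.13  0.58]
26.625
```

View pics/w5c.png

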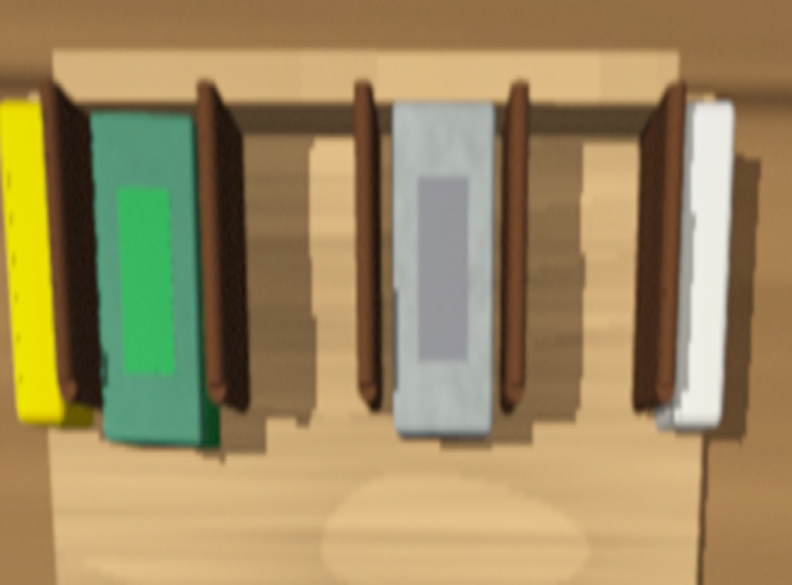

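```bash
python3 - <<'E'
from h import *
from plant import r
d=pickle.load(open("pics/w5.pkl","rb"));f=lambda x,y:((x+.5)/2.4-.5+100,(y+.5)/4.5-.5)
for n,x,y,z in [("box front",440,433,.05),("box back",440,101,.05),("wall inner top L",300,103,.048),("wall inner R",580,104,.048),("wall outer top",440,50,.048),("green front",155,441,.05)]: print(n,ray(d,*f(x,y),z).round(4))
b=pickle.load(open("pics/side0.pkl","rb"))
s=r.get_image("side");df=np.abs(s["image"].astype(int)-b["image"]).sum(2)>60
cv2.imwrite("pics/s6.png",s["image"][:,:,::-1]);print(r.get_clock())
E
```

```text
box front [ 0.558 -0.03   0.05 ]
box back [ 0.6296 -0.0293  0.05  ]
wall inner top L [0.629  0.0303 0.048 ]
wall inner R [ 0.63   -0.0888  0.048 ]
wall outer top [ 0.6404 -0.0292  0.048 ]
green front [0.5549 0.0969 0.05  ]
26.675
```

View pics/s6.png

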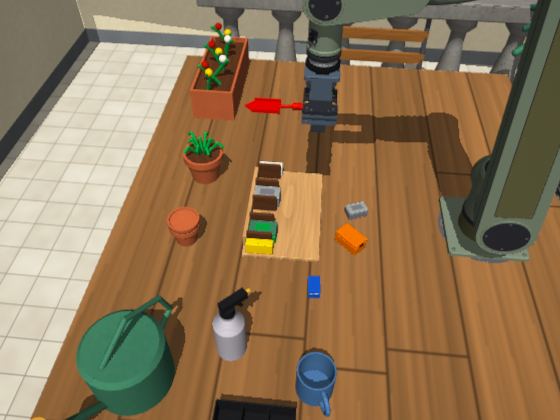

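```bash
python3 -c "
from plant import r
print(r.get_joint_velocities().round(3),r.get_contact_force().round(2)); r.hand_in()"
```

```text
[ 0.     0.003 -0.007 -0.     0.003 -0.   ] [0.51 0.62 0.2 ]
the job is handed in; nothing more can be done
```

The grey seed box is in the third bay from the yellow end (between div_2 and div_3), against the back wall, and the job was handed in at about 27 s.

- **Counting:** I touched the tops of div_0, div_1 and div_2 in that order with the closed fingertips. Each contact was about 5 N at z = 67.2 mm, against a divider top of 67 mm.
- **Pushing:** I slid the box about 76 mm sideways in two pushes, checking it from above after each. I then pushed it into the bay until it met the wall.
- **Last checks:** From above, the box's back edge measured x = 0.6296 m and the wall's inner face about 0.6295 m, with no gap visible. A second, slower push stopped at the same place within 0.3 mm. The green box, the look-alikes and the other things appear unmoved by eye in the pictures. The gripper finished clear at 0.28 m height with no contact.
- **Small disagreement:** The final push stopped about 2 mm earlier than I had predicted from the finger width. The picture from above agrees with the box being home, within the 2 mm camera calibration.

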